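# Seat a batten in the cam-locked drilling jig

## Task

Push the drilling jig's cam lever round from its back position to the front until it stops against its post, so that the cam's low point faces the follower; only then push the slide forward until it is fully home and the wooden batten is seated against the end stop. Do it all by pushing with the fingertips: do not take the lever handle or the slide's plate between the fingers, do not lift the batten, and leave the tape roll, screwdriver and spray can where they are. Finish with the cam still at its low point, slide and batten home, and the hand clear.

Things in the scene. Friction and masses are not known exactly. Their poses are not given: they have to be found in the camera images.
- jig: Drilling jig fixed to the bench: plywood base 270 (x) x 250 (y) x 12 mm, its middle 10 mm to +y of the origin. Origin on the bench surface; x is forward (the way the slide is pushed), y left, z up. Along the line y = -35 mm lie, back to front, the aluminium slide, a channel and the end stop; the cam stands left of the channel. Heights in these notes are above the bench.
- end_stop (a point): Middle of the rear face of the dark steel end stop, at jig (104, -35) mm, 24 mm high. The channel before it is 36 mm wide between walls 12 mm thick and 32 mm high (jig x = 10 to 116 mm). A drill bridge, 20 mm wide in x, 60 mm in y, crosses the channel at jig x = 86 mm: underside 50 mm, top of its brass bushing 62 mm high.
- cam (a joint): Eccentric cam's angle q about its upright axis. 0: high point and lever point straight back (jig -x), blocking the follower. It grows clockwise seen from above; lever direction in the jig frame is (-cos q, sin q). At 3.14 (hard stop, lever at a steel post) the lever points forward and the low point faces the follower. Starts at 0 to 0.9; stays where left (friction 0.25 N m, 4 N at the handle).
- cam_pivot (a point): Point on the cam's upright axis, 46 mm above the bench, at jig (13, 45) mm; the axes are the jig's. The cam is a steel disc of 60 mm diameter, 16 mm off-centre, 14 to 34 mm high.
- cam_handle (a point): Centre of the top of the lever's upright black handle, 110 mm above the bench: a round rod of 18 mm diameter, 65 mm from the cam's axis, free from 56 mm up to 110 mm. The flat lever arm below it is 16 mm wide, 36 to 46 mm high.
- slide (a joint): Travel of the follower slide along jig +x, m: -0.015 drawn back, 0.032 fully home (hard stop); starts at -0.015 to 0.001. At cam angle q its follower bar (reaching left, 34 mm high) meets the disc at 0.002 + 0.016 (1 - cos q), so it gets home only with the cam within about 0.5 rad of its low point. Friction 2 N, no spring.
- slide_plate (a point): Middle of the top edge of the rear face (looking to jig -x) of the slide's upright push plate: 50 mm wide in y, 12 mm thick in x, 14 to 62 mm high. It is pushed forward on this face. Behind it is only the flat base and two guide bars along x, 24 mm high, 8 mm wide, 43 mm clear between them, reaching 32 to 17 mm behind the plate.
- slide_nose (a point): Middle of the slide's front end, which pushes the batten: 36 mm wide, 14 to 34 mm high.
- batten: Loose wooden batten end, 70 (x) x 32 (y) x 20 mm, about 45 g, lying in the channel ahead of the slide's nose, its long side along the channel. Origin at the centre of its underside, 12 mm above the bench. Seated against the end stop its origin is at jig x = 69 mm; it starts 15 to 31 mm behind that.
- tape_roll: Bystander: roll of tape lying flat, 90 mm diameter, 25 mm high, right of the jig. Origin at the centre of its underside.
- screwdriver: Bystander: screwdriver, 180 mm long, lying on the bench left of the jig. Origin near its middle.
- spray_can: Bystander: upright can, 54 mm diameter, 150 mm high, ahead and right of the jig. Origin at the centre of its underside.
Things that resemble listed ones, but are neither listed nor needed, are in the scene too. Of the things shaped like the batten, the wooden one is meant.

How it is judged:
On the way, in this order (a step that is already met when the one before it is completed fails the run):
1. the cam is turned to its low point (within 0.3 rad of the stop) while the slide is still back (travel below 8 mm) (value of joint cam above 2.84 rad and value of joint slide below 0.008 m), for 0.2 s.
2. the slide is pushed fully home (within 2 mm of its stop) and the batten is within 4 mm of the end stop (value of joint slide above 0.03 m and x of batten in the frame of jig above 0.065 m), for 0.2 s.
At the end, for the whole second after the job is handed in: Cam within 0.3 rad of its low-point stop, slide within 2 mm of its home stop, batten lying flat in the channel within 4 mm of the end stop, everything at rest (all of step 2 and value of joint cam above 2.84 rad and x of batten in the frame of jig below 0.072 m and y of batten in the frame of jig between -0.04 and -0.03 m and z of batten in the frame of jig below 0.016 m and angle between batten's own z axis and vertical below 0.1 rad and linear speed of batten below 0.01 m/s and velocity of joint slide below 0.005 m/s and velocity of joint cam between -0.05 and 0.05 rad/s); the robot touches nothing.
It fails at once if the slide is forced forward (beyond 8 mm) while the cam is not at its low point (value of joint slide above 0.008 m and value of joint cam below 2.7 rad).
It fails at once if the lever handle is taken between the fingers (horizontal distance between the grasp point and cam_handle below 0.009 m and height (world z) of the grasp point below 0.112 m).
It fails at once if the slide's plate is taken between the fingers (x of the grasp point in the frame of slide_plate between -0.002 and 0.014 m and y of the grasp point in the frame of slide_plate between -0.03 and 0.03 m and height (world z) of the grasp point below 0.064 m).
It fails at once if the batten is lifted or tipped (z of batten in the frame of jig above 0.02 m or angle between batten's own z axis and vertical above 0.25 rad).
It fails at once if a bystander is disturbed (moved more than 15 mm) (distance of any of tape_roll, screwdriver, spray_can from where it was at the start of the episode above 0.015 m).
It also fails if it takes over 51 s, if anything falls off the work surface, if the arm or the gripper's body presses on something with over 40 N, if the wrist force passes 120 N, or if a joint passes its speed limit or range.

## Robot

A 6-joint arm with a two-finger parallel gripper is mounted at the origin on the work surface. World frame = base frame: x ahead of the robot, y to its left, z up, the work surface at z = 0. Lengths are in m, angles in rad, forces in N, time in s.
With the tool pointing down it reaches from about 0.375 to 0.9 m from the base axis. Payload 3.1 kg.
Tool frame: the origin (TCP) lies between the finger pads; the fingertips stand 19 mm ahead of it and the grasp point (between the pads) is the TCP; z points along the fingers, y is the line along which they close (so a half turn about z gives the same grasp; the last joint's range is limited). The gripper opens to 87 mm and grips with 3 to 60 N. Pads are 19 mm wide; open, the fingers measure 117 mm over their backs; the gripper's body (75 mm by 190 mm) begins 51 mm behind the grasp point.
Start: joints at [-1.333, 0.527, 1.433, -0, 1.181, -0.178], TCP at [0.252, -0.572, 0.242] pointing down, gripper open.
Joint ranges: [-3.08, 3.08], [-0.75, 2.2], [0.22, 2.44], [-1.43, 4.57], [0, 2.65], [-2.85, 2.85]. Speed limits (rad/s): [2.79, 2.79, 3.14, 3.14, 3.14, 3.14].

## Interface

Orientations are given as a unit quaternion [w, x, y, z].
In Python, from station import ctrl, imaging gives the robot as it stands. The module is installed in compiled form; this text tells all that it offers.
- The arm moves only by the shell command python3 -m inch 'ROWS' [FORCE]. ROWS is JSON, a list of rows, each an object with "travel": the shift along the world's x, y, z in m, a list of three; "rotation": the turn, a rotation vector about the world's x, y, z in degrees, a list of three; "gripper": the finger opening in m, from 0 to 0.087. In form: [{"travel": [x, y, z], "rotation": [ax, ay, az], "gripper": gripper}, ...]. A call has 1 to 5 rows; each row shifts and turns the commanded pose from where the row before left it; what a row does not reach is not made up. A row lasts 1/12 s, in which the tool goes at most 41.7 mm and 7.16 degrees, less where a joint would pass 70% of its speed; a pose out of reach is approached as far as the arm can. A call is refused whole if a number of a shift passes 0.0417 or a number of a turn 7.16, either way. A call with a gripper value outside its range is refused whole. The fingers move at their own pace and stop on an object; FORCE is the grip in N (left out, the last holds). Time passes only in rows, so rows that do not move let the fingers close. It gives the time, the measured TCP pose, the force, the opening and the grip force at its end, in the units of the state.
- ctrl.state(): the state, without advancing time (a new reading comes with each control period).
- imaging.get_image(name): name is "scene" or "top" or "wrist"; returns the picture (480x640x3 uint8, red, green, blue); there is no depth.
- imaging.get_calibration(name): a dict with "intrinsics" (3x3 intrinsics, pixels), "rvec" (rotation vector, rad) and "tvec" (3), from world to camera coordinates, as OpenCV has them; the wrist camera has in their place "mount" (4x4, takes a point from camera to tool coordinates, whose origin is the TCP and whose axes are the flange's). Camera axes: x right, y down, z forward; pixel columns grow to the right and rows downward; lengths in m; the calibration is good to about 2 mm. The wrist camera is an equidistant fisheye: a pixel r from the principal point sees the ray r / f radians off the axis. A picture is of the moment at which its call begins: read the wrist's pose just before it. get_calibration takes no time and is no camera call.
- ctrl.sign_off(): hands the job in; it is judged then, once.
The state is a dict: "t": time; "joint_positions": joint angles; "dq": joint speeds; "effort": joint torques, N m; "tool_pos": TCP position; "tcp_rot": TCP orientation; "ft_force": force on the tool from outside, world axes, zero at the start; "torque": the same for the moment, N m; "width": opening from 0.0 (shut) to 1.0 (fully open); "grip_force": force on a finger pad.
Only numpy, scipy, OpenCV 4.12 (cv2) and the standard library are available. Lean on these libraries where they do the work, as an engineer would, in place of code of your own. Each camera call takes 0.05 s, during which the arm holds its last target. There are 200 camera calls.

## Working session

There is one attempt and no reset: what is moved stays moved. The work goes in short steps, Python scripts to look and compute and a shell command to move; the robot and the scene stay as the last step left them, time stands still between calls to the robot, and variables do not carry over. Pictures are saved under pics/ and viewed, at most 10 in all, crops included, and the job is handed in when it is done.

```bash
mkdir -p pics
cat > h.py <<'E'
import numpy as np,cv2
from station import ctrl,imaging
def snap(n,f):
    im=imaging.get_image(n); cv2.imwrite(f'pics/{f}.png',im[:,:,::-1]); return im
def ray(n,u,v):
    c=imaging.get_calibration(n);K=np.array(c['intrinsics']);R=cv2.Rodrigues(np.array(c['rvec'],float))[0];t=np.array(c['tvec'],float).ravel()
    d=R.T@np.linalg.inv(K)@np.array([u,v,1.]);return -R.T@t,d
def pl(n,u,v,z):
    o,d=ray(n,u,v);return (o+d*(z-o[2])/d[2])
def proj(n,p):
    c=imaging.get_calibration(n)
    return cv2.projectPoints(np.array(p,float).reshape(-1,1,3),np.array(c['rvec'],float),np.array(c['tvec'],float),np.array(c['intrinsics']),None)[0].reshape(-1,2)
E
python3 - <<'E'
from h import *
snap('top','top0');snap('scene','scene0')
for n in('top','scene'):print(ray(n,320,240),imaging.get_calibration(n)['intrinsics'])
print(ctrl.state())
E
```

```text
(array([0.39071   , 0.01102219, 1.1093947 ]), array([ 0.21670895,  0.00274608, -0.97628976])) [[575.32935137   0.         315.5790106 ]
 [  0.         575.32935137 244.18697551]
 [  0.           0.           1.        ]]
(array([ 1.07635359, -0.40715354,  0.69865189]), array([-0.51680213,  0.47207831, -0.71418792])) [[442.96886117   0.         318.84770853]
 [  0.         442.96886117 240.00182864]
 [  0.           0.           1.        ]]
{'t': 0.1, 'joint_positions': array([-1.33349770e+00,  5.28360061e-01,  1.43378847e+00, -1.38533045e-05,
        1.18139417e+00, -1.78515780e-01]), 'dq': array([ 1.55454915e-04, -1.43757062e-03, -4.68088815e-03,  7.83098899e-04,
        3.43058463e-04,  6.64910776e-05]), 'effort': array([-7.61899610e-04, -4.40985596e+01, -1.77150160e+01,  6.34347531e-02,
        5.33927442e-02, -4.35102629e-05]), 'tool_pos': array([ 0.25232366, -0.57111452,  0.24067298]), 'tcp_rot': array([-9.74411875e-04,  9.78464028e-01,  2.06415105e-01, -3.50558973e-05]), 'ft_force': array([-0.27064106,  0.23469847,  0.27217247]), 'torque': array([-0.02027478,  0.00630612, -0.01386844]), 'grip_force': 0.0, 'width': 0.9991999338486443}
```

View pics/top0.png

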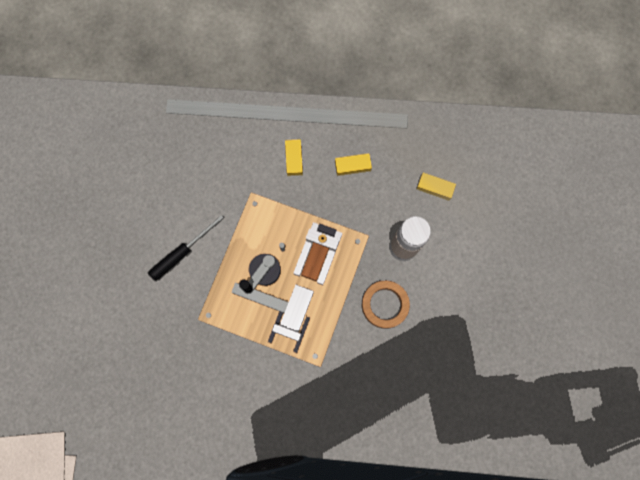

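View pics/scene0.png

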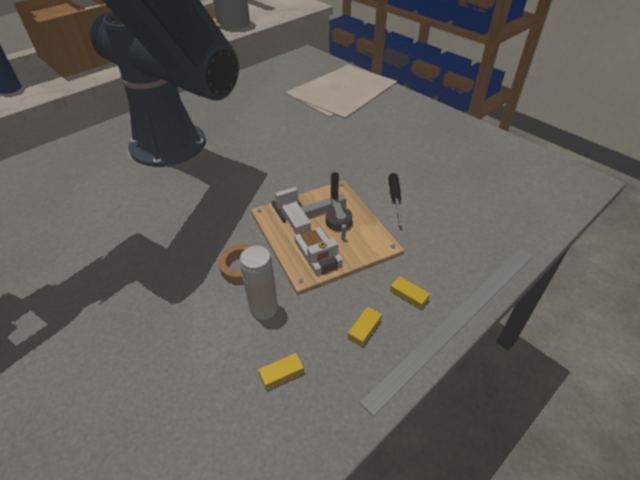

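The top view shows the jig with board corners near (251,194), (368,236), (321,366) and (200,320). The cam handle is at (246,286), the slide plate at (287,331), the brown batten at (314,262), the post at (283,246), the tape at (386,304), the can at (413,233) and the screwdriver at (185,248).

Possible battens are the yellow blocks at (293,157), (353,164) and (437,186), and the wooden brown block in the channel at (314,262). I choose the brown one.

```bash
cat > m.py <<'E'
from h import *
from scipy.optimize import least_squares
im=cv2.imread('pics/top0.png');hsv=cv2.cvtColor(im,cv2.COLOR_BGR2HSV)
m=cv2.inRange(hsv,(8,50,110),(25,160,255));m[:180]=0;m[380:]=0;m[:,:190]=0;m[:,362+8:]=0
m=cv2.morphologyEx(m,cv2.MORPH_OPEN,np.ones((3,3)))
cs=max(cv2.findContours(m,0,2)[0],key=cv2.contourArea)
h=cv2.convexHull(cs);b=cv2.approxPolyDP(h,8,True).reshape(-1,2);print(b)
w=np.array([pl('top',u,v,.012)[:2] for u,v in h.reshape(-1,2)])
(c,s,a)=cv2.minAreaRect((w*1000).astype(np.float32));print(c,s,a)
E
python3 - <<'E'
from m import *
im=cv2.imread('pics/top0.png')[185:375,190:380];cv2.imwrite('pics/crop.png',cv2.resize(im,None,fx=3.1,fy=3.1,interpolation=cv2.INTER_CUBIC))
E
```

```text
[[250 193]
 [368 235]
 [320 366]
 [198 319]]
(558.0047607421875, 78.07279205322266) (251.04603576660156, 271.3238220214844) 73.1180419921875
```

View pics/crop.png

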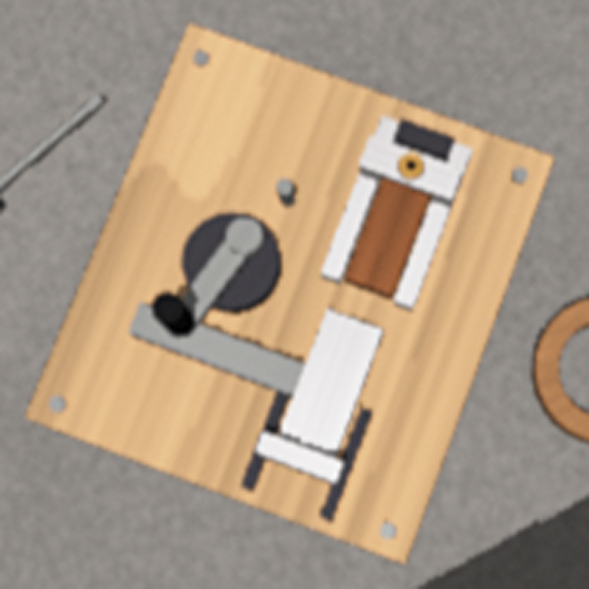

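The crop confirms the batten: brown wood, lying in the channel ahead of the nose. The handle top is at crop (172,313), the plate's rear edge runs (258,452)-(338,482), and the post is at (286,188).

```bash
cat >> h.py <<'E'
yaw=np.radians(-16.88);RJ=np.array([[np.cos(yaw),-np.sin(yaw)],[np.sin(yaw),np.cos(yaw)]])
OJ=np.array([.5580,.0781])-RJ@[0,.010]
def j2w(p): return OJ+RJ@np.array(p)
def w2j(p): return RJ.T@(np.array(p)[:2]-OJ)
E
python3 - <<'E'
from h import *
f=lambda u,v:(u/3.1+190-.4,v/3.1+185-.4)
for n,u,v,z in[('handle',170,311,.11),('pivot',243,236,.046),('bush',411,165,.062),('plateL',258,453,.062),('plateR',338,482,.062),('post',286,186,.06),('battenrearL',345,285,.032),('battenrearR',392,297,.032),('noseL',330,310,.034),('noseR',382,328,.034)]:
    p=pl('top',*f(u,v),z);print(n,p.round(4),(1000*w2j(p)).round(1))
for n,p in[('rest',[-.1,0]),('pivot',[.013,.045]),('h0',[-.052,.045]),('h180',[.078,.045])]:print(n,j2w(p).round(4))
E
```

```text
handle [0.5234 0.1405 0.11  ] [-51.3  59.7]
pivot [0.5804 0.1089 0.046 ] [12.5 46. ]
bush [0.6276 0.0102 0.062 ] [ 86.3 -34.8]
plateL [0.4503 0.088  0.062 ] [-106.   -11.8]
plateR [0.4368 0.0404 0.062 ] [-105.1  -61.3]
post [0.6101 0.0844 0.06  ] [48.  31.1]
battenrearL [0.5568 0.0456 0.032 ] [  8.3 -21.5]
battenrearR [0.5513 0.0164 0.032 ] [ 11.5 -50.9]
noseL [0.5406 0.0535 0.034 ] [ -9.5 -18.6]
noseR [0.5317 0.0212 0.034 ] [ -8.7 -52.1]
rest [0.4594 0.0976]
pivot [0.5806 0.1078]
h0 [0.5184 0.1267]
h180 [0.6428 0.0889]
```

```bash
python3 - <<'E'
from h import *
P=np.array([.013,.045])
def pc(q):
    h=P+.065*np.array([-np.cos(q),np.sin(q)]);t=np.array([np.sin(q),np.cos(q)])
    s=np.linspace(0,.05,2001)[:,None]*t
    d=np.hypot(*np.maximum(np.abs(s)-[.015,.0095],0).T)
    return h-t*np.linspace(0,.05,2001)[np.argmax(d>.009)]
qs=np.r_[.2,np.arange(.35,3.2,.15),3.14]
s=j2w([-.058,.028]);print('start',s.round(4));prev=s
for q in qs:
    w=j2w(pc(q));print(round(q,2),w.round(4),((w-prev)*1000).round(1));prev=w
print('plate start',j2w([-.145,-.035]).round(4),'can',w2j(pl('top',414,228,.15)),'dirx',RJ[:,0])
E
A='{"travel":[0.0125,0.0335,0],"rotation":[0,0,7],"gripper":0}'
python3 -m inch '[{"travel":[0.0125,0.0335,0],"rotation":[0,0,7],"gripper":0},{"travel":[0.0125,0.0335,0],"rotation":[0,0,7],"gripper":0},{"travel":[0.0125,0.0335,0],"rotation":[0,0,7],"gripper":0},{"travel":[0.0125,0.0335,0],"rotation":[0,0,7],"gripper":0},{"travel":[0.0125,0.0335,0],"rotation":[0,0,7],"gripper":0}]' 10
python3 -m inch '[{"travel":[0.0125,0.0335,0],"rotation":[0,0,7],"gripper":0},{"travel":[0.0125,0.0335,0],"rotation":[0,0,7],"gripper":0},{"travel":[0.0125,0.0335,0],"rotation":[0,0,0],"gripper":0},{"travel":[0.0125,0.0335,0],"rotation":[0,0,0],"gripper":0},{"travel":[0.0125,0.0335,0],"rotation":[0,0,0],"gripper":0}]'
python3 -m inch '[{"travel":[0.0125,0.0335,0],"rotation":[0,0,0],"gripper":0},{"travel":[0.0125,0.0335,0],"rotation":[0,0,0],"gripper":0},{"travel":[0.0125,0.0335,0],"rotation":[0,0,0],"gripper":0},{"travel":[0.0125,0.0335,0],"rotation":[0,0,0],"gripper":0},{"travel":[0.0125,0.0335,0],"rotation":[0,0,0],"gripper":0}]'
```

```text
start [0.5077 0.1122]
0.2 [0.5144 0.122 ] [6.7 9.9]
0.35 [0.5168 0.1311] [2.4 9.1]
0.5 [0.52   0.1394] [3.2 8.3]
0.65 [0.5237 0.1469] [3.7 7.4]
0.8 [0.528  0.1538] [4.4 7. ]
0.95 [0.5345 0.1608] [6.5 7. ]
1.1 [0.5431 0.1672] [8.6 6.3]
1.25 [0.5536 0.1721] [10.5  5. ]
1.4 [0.5644 0.1753] [10.8  3.2]
1.55 [0.575  0.1769] [10.6  1.6]
1.7 [0.5853 0.177 ] [10.2  0.1]
1.85 [0.5949 0.176 ] [ 9.7 -1.1]
2.0 [0.604  0.1739] [ 9. -2.]
2.15 [0.6133 0.1701] [ 9.3 -3.9]
2.3 [0.6226 0.1639] [ 9.3 -6.2]
2.45 [0.6313 0.1551] [ 8.7 -8.8]
2.6 [0.6383 0.1447] [  7.1 -10.5]
2.75 [0.6434 0.134 ] [  5.  -10.6]
2.9 [0.6465 0.1234] [  3.2 -10.6]
3.05 [0.648  0.1129] [  1.5 -10.5]
3.14 [0.6482 0.1068] [ 0.2 -6.2]
plate start [0.4062 0.0771] can [ 0.13927723 -0.18187004] dirx [ 0.956915   -0.29036818]
t: 0.52
tool_pos: [0.315, -0.4024, 0.2411]
tcp_rot: [-0.001, 0.87, 0.493, 0.0]
ft_force: [1.4, -0.0, 0.1]
width: 0.71
grip_force: 0.0
t: 0.93
tool_pos: [0.3775, -0.2349, 0.2414]
tcp_rot: [-0.0, 0.805, 0.593, -0.0]
ft_force: [0.1, -0.3, 0.8]
width: 0.329
grip_force: 0.0
t: 1.35
tool_pos: [0.44, -0.0674, 0.2414]
tcp_rot: [-0.0, 0.805, 0.594, -0.0]
ft_force: [0.3, -0.4, 0.0]
width: 0.02
grip_force: 0.0
```

```bash
python3 -m inch '[{"travel":[0.0136,0.036,0],"rotation":[0,0,0],"gripper":0},{"travel":[0.0136,0.036,0],"rotation":[0,0,0],"gripper":0},{"travel":[0.0136,0.036,0],"rotation":[0,0,0],"gripper":0},{"travel":[0.0136,0.036,0],"rotation":[0,0,0],"gripper":0},{"travel":[0.0136,0.036,0],"rotation":[0,0,0],"gripper":0}]'
python3 -m inch '[{"travel":[0,0,-0.035],"rotation":[0,0,0],"gripper":0},{"travel":[0,0,-0.035],"rotation":[0,0,0],"gripper":0},{"travel":[0,0,-0.035],"rotation":[0,0,0],"gripper":0},{"travel":[0,0,-0.025],"rotation":[0,0,0],"gripper":0},{"travel":[0,0,-0.025],"rotation":[0,0,0],"gripper":0}]'
python3 - <<'E'
from h import *
im=snap('scene','s1');cv2.imwrite('pics/s1c.png',cv2.resize(im[120:300,210:430,::-1],None,fx=3,fy=3))
E
```

```text
t: 1.77
tool_pos: [0.508, 0.1128, 0.2413]
tcp_rot: [-0.0, 0.805, 0.594, -0.0]
ft_force: [0.5, -0.6, 0.8]
width: 0.003
grip_force: 0.0
t: 2.18
tool_pos: [0.5071, 0.1111, 0.0846]
tcp_rot: [-0.001, 0.805, 0.594, -0.001]
ft_force: [-0.3, 1.3, -0.4]
width: 0.003
grip_force: 0.0
```

View pics/s1c.png

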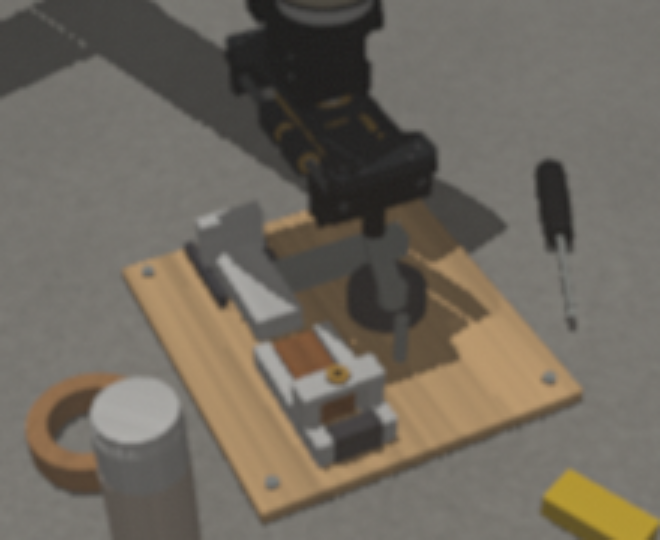

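The crop shows the closed fingers at (375,215), down beside the handle. The lever, slide and batten are untouched, so I'll start the push.

```bash
python3 -m inch '[{"travel":[0.0035,0.005,0],"rotation":[0,0,0],"gripper":0},{"travel":[0.0035,0.005,0],"rotation":[0,0,0],"gripper":0},{"travel":[0.0024,0.009,0],"rotation":[0,0,0],"gripper":0},{"travel":[0.0032,0.0083,0],"rotation":[0,0,0],"gripper":0},{"travel":[0.0037,0.0074,0],"rotation":[0,0,0],"gripper":0}]'
python3 -m inch '[{"travel":[0.0044,0.007,0],"rotation":[0,0,0],"gripper":0},{"travel":[0.0065,0.007,0],"rotation":[0,0,0],"gripper":0},{"travel":[0.0086,0.0063,0],"rotation":[0,0,0],"gripper":0},{"travel":[0.0105,0.005,0],"rotation":[0,0,0],"gripper":0},{"travel":[0.0,0.0,0],"rotation":[0,0,0],"gripper":0}]'
python3 - <<'E'
from h import *
snap('top','t2');im=snap('scene','s2')
a=cv2.imread('pics/t2.png')[185:375,190:380]
cv2.imwrite('pics/c2.png',np.hstack([cv2.resize(a,(400,400)),cv2.resize(im[120:300,230:410,::-1],(400,400))]))
E
```

```text
t: 2.65
tool_pos: [0.5276, 0.1446, 0.0888]
tcp_rot: [0.003, 0.804, 0.594, 0.002]
ft_force: [3.1, -10.3, -2.5]
width: 0.003
grip_force: 4.8
t: 3.07
tool_pos: [0.5557, 0.1725, 0.0884]
tcp_rot: [0.0, 0.805, 0.594, 0.001]
ft_force: [-1.1, 1.6, 0.8]
width: 0.006
grip_force: 0.8
```

View pics/c2.png

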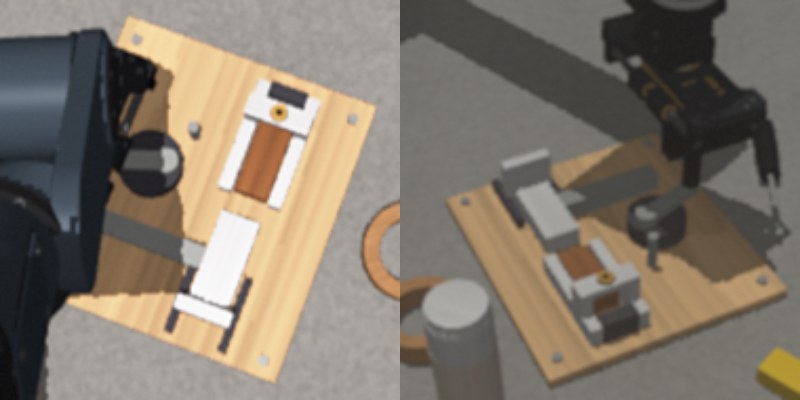

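The lever now points left, at about q = 1.3 (pivot at (160,160) in the left half), and the slide hasn't moved. I'll continue along the arc.

```bash
python3 -m inch '[{"travel":[0.0098,0.0032,0],"rotation":[0,0,0],"gripper":0},{"travel":[0.0106,0.0016,0],"rotation":[0,0,0],"gripper":0},{"travel":[0.0102,0.0001,0],"rotation":[0,0,0],"gripper":0},{"travel":[0.0097,-0.0011,0],"rotation":[0,0,0],"gripper":0},{"travel":[0.009,-0.002,0],"rotation":[0,0,0],"gripper":0}]'
python3 -m inch '[{"travel":[0.0093,-0.0039,0],"rotation":[0,0,0],"gripper":0},{"travel":[0.0093,-0.0062,0],"rotation":[0,0,0],"gripper":0},{"travel":[0.0087,-0.0088,0],"rotation":[0,0,0],"gripper":0},{"travel":[0.0071,-0.0105,0],"rotation":[0,0,0],"gripper":0},{"travel":[0.0,0.0,0],"rotation":[0,0,0],"gripper":0}]'
python3 - <<'E'
from h import *
snap('top','t3');im=snap('scene','s3')
a=cv2.imread('pics/t3.png')[185:375,190:380]
cv2.imwrite('pics/c3.png',np.hstack([cv2.resize(a,(400,400)),cv2.resize(im[120:300,230:410,::-1],(400,400))]))
E
```

```text
t: 3.58
tool_pos: [0.6004, 0.1722, 0.0867]
tcp_rot: [-0.002, 0.805, 0.594, -0.003]
ft_force: [-6.5, -3.0, 0.2]
width: 0.002
grip_force: 3.1
t: 4.0
tool_pos: [0.6391, 0.1422, 0.0872]
tcp_rot: [0.001, 0.805, 0.593, 0.001]
ft_force: [-0.4, -0.1, -0.6]
width: 0.007
grip_force: 0.0
```

View pics/c3.png

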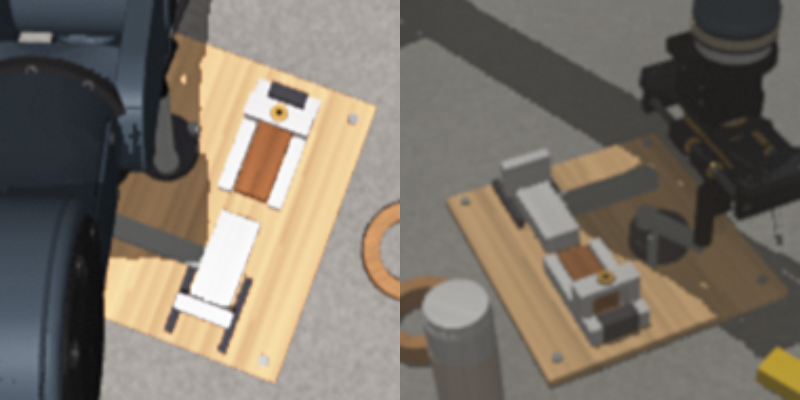

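The lever is at about q = 2.6 and nearing the post (right half, (652,245)). I'll finish the arc in gentler steps until the stop shows as force.

```bash
python3 -m inch '[{"travel":[0.005,-0.0106,0],"rotation":[0,0,0],"gripper":0},{"travel":[0.0032,-0.0106,0],"rotation":[0,0,0],"gripper":0},{"travel":[0.001,-0.005,0],"rotation":[0,0,0],"gripper":0},{"travel":[0.0005,-0.005,0],"rotation":[0,0,0],"gripper":0},{"travel":[0,0,0],"rotation":[0,0,0],"gripper":0}]'
python3 -m inch '[{"travel":[0,-0.003,0],"rotation":[0,0,0],"gripper":0},{"travel":[0,-0.003,0],"rotation":[0,0,0],"gripper":0},{"travel":[0,0,0],"rotation":[0,0,0],"gripper":0}]'
```

```text
t: 4.52
tool_pos: [0.6487, 0.1109, 0.0869]
tcp_rot: [0.001, 0.805, 0.593, 0.001]
ft_force: [0.2, 1.1, -0.1]
width: 0.004
grip_force: 0.9
t: 4.77
tool_pos: [0.6481, 0.1061, 0.0869]
tcp_rot: [0.0, 0.805, 0.593, 0.001]
ft_force: [1.4, 4.4, 1.0]
width: 0.005
grip_force: 2.1
```

```bash
python3 -m inch '[{"travel":[-0.0005,-0.002,0],"rotation":[0,0,0],"gripper":0},{"travel":[-0.0005,-0.002,0],"rotation":[0,0,0],"gripper":0},{"travel":[0,0,0],"rotation":[0,0,0],"gripper":0}]'
python3 -m inch '[{"travel":[-0.0005,-0.002,0],"rotation":[0,0,0],"gripper":0},{"travel":[0,0,0],"rotation":[0,0,0],"gripper":0},{"travel":[0,0,0],"rotation":[0,0,0],"gripper":0}]'
```

```text
t: 5.02
tool_pos: [0.648, 0.1057, 0.087]
tcp_rot: [-0.001, 0.805, 0.593, 0.004]
ft_force: [2.8, 14.5, -0.2]
width: 0.005
grip_force: 7.1
t: 5.27
tool_pos: [0.648, 0.1056, 0.087]
tcp_rot: [-0.002, 0.805, 0.593, 0.005]
ft_force: [4.6, 19.2, -1.9]
width: 0.006
grip_force: 9.3
```

Force rises with no motion, so the lever is at its stop. Now I'll back off, rise and check.

```bash
python3 -m inch '[{"travel":[0.004,0.015,0],"rotation":[0,0,0],"gripper":0},{"travel":[0.005,0.02,0],"rotation":[0,0,0],"gripper":0},{"travel":[0,0,0.04],"rotation":[0,0,0],"gripper":0},{"travel":[0,0,0.04],"rotation":[0,0,0],"gripper":0},{"travel":[-0.03,-0.005,0.02],"rotation":[0,0,0],"gripper":0}]'
python3 -m inch '[{"travel":[-0.04,-0.01,0],"rotation":[0,0,0],"gripper":0},{"travel":[-0.04,-0.01,0],"rotation":[0,0,0],"gripper":0},{"travel":[-0.04,-0.01,0],"rotation":[0,0,0],"gripper":0},{"travel":[-0.04,-0.01,0],"rotation":[0,0,0],"gripper":0},{"travel":[-0.04,-0.01,0],"rotation":[0,0,0],"gripper":0}]'
python3 - <<'E'
from h import *
snap('top','t4');im=snap('scene','s4')
a=cv2.imread('pics/t4.png')[185:375,190:380]
cv2.imwrite('pics/c4.png',np.hstack([cv2.resize(a,(400,400)),cv2.resize(im[120:300,230:410,::-1],(400,400))]))
p=ctrl.state()['tool_pos'];print(p,w2j(p),(j2w([-.143,-.035])-p[:2]).round(4))
E
```

```text
t: 5.68
tool_pos: [0.6327, 0.1297, 0.1906]
tcp_rot: [0.005, 0.804, 0.594, 0.005]
ft_force: [1.7, -0.1, 1.2]
width: 0.005
grip_force: 0.0
t: 6.1
tool_pos: [0.4227, 0.0789, 0.1866]
tcp_rot: [0.001, 0.804, 0.594, -0.001]
ft_force: [0.6, -0.8, 0.1]
width: 0.006
grip_force: 0.0
[0.41317372 0.07944593 0.18507453] [-0.13897726 -0.03076501] [-0.0051 -0.0029]
```

View pics/c4.png

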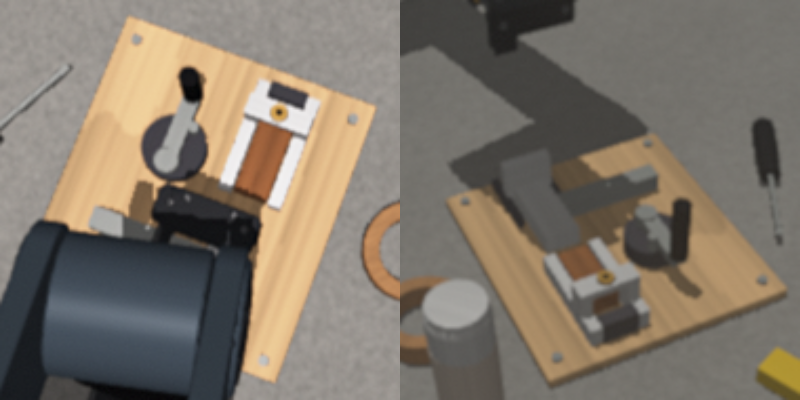

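The lever (handle at (190,85) in the left half) points forward at its stop, with the slide and batten unmoved. I'll descend behind the plate.

```bash
python3 -m inch '[{"travel":[-0.005,-0.003,0],"rotation":[0,0,0],"gripper":0},{"travel":[0,0,-0.04],"rotation":[0,0,0],"gripper":0},{"travel":[0,0,-0.04],"rotation":[0,0,0],"gripper":0},{"travel":[0,0,-0.038],"rotation":[0,0,0],"gripper":0},{"travel":[0,0,0],"rotation":[0,0,0],"gripper":0}]'
python3 -m inch '[{"travel":[0.0077,-0.0023,0],"rotation":[0,0,0],"gripper":0},{"travel":[0.0077,-0.0023,0],"rotation":[0,0,0],"gripper":0},{"travel":[0.0077,-0.0023,0],"rotation":[0,0,0],"gripper":0},{"travel":[0.0048,-0.0015,0],"rotation":[0,0,0],"gripper":0},{"travel":[0,0,0],"rotation":[0,0,0],"gripper":0}]'
python3 -c "
from h import *
p=ctrl.state()['tool_pos'];print(w2j(p))"
```

```text
t: 6.62
tool_pos: [0.4177, 0.0766, 0.0614]
tcp_rot: [-0.005, 0.805, 0.594, -0.006]
ft_force: [-0.5, -0.4, -0.1]
width: 0.003
grip_force: 0.0
t: 7.03
tool_pos: [0.4516, 0.068, 0.0711]
tcp_rot: [0.003, 0.805, 0.593, 0.003]
ft_force: [-0.2, -0.8, -0.4]
width: 0.003
grip_force: 0.0
[-0.09891505 -0.03061204]
```

Run:
```python
from h import *
im=snap('scene','s5')
cv2.imwrite('pics/c5.png',cv2.resize(im[120:300,210:410,::-1],(800,600),interpolation=cv2.INTER_CUBIC))
p=ctrl.state();print(p['tool_pos'],p['ft_force'],w2j(p['tool_pos']))
```

```text
[0.45101927 0.06810549 0.07082004] [ 0.13335431  0.01366708 -0.00682163] [-0.09946938 -0.0306277 ]
```

View pics/c5.png

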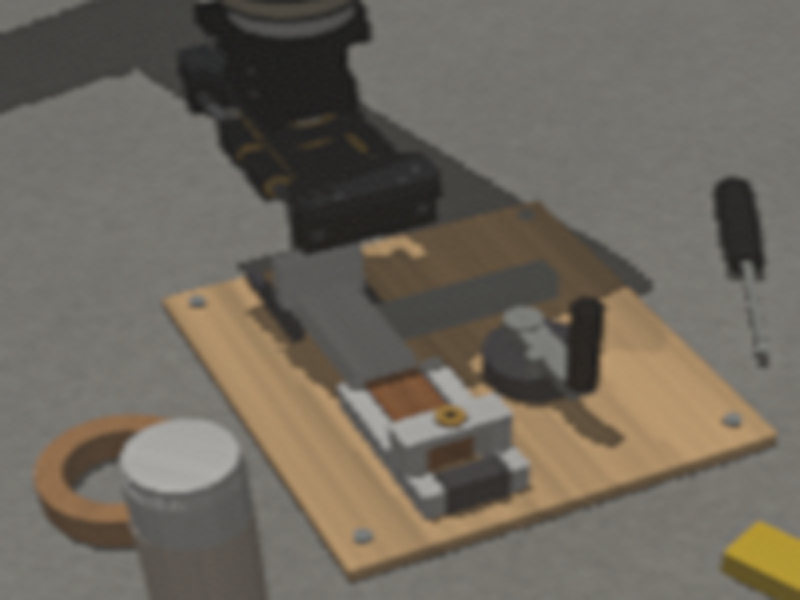

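The slide has moved forward: its nose is at the channel mouth, around (390,375), and the lever is still at the post. I'll keep pushing until the force rises.

```bash
python3 -m inch '[{"travel":[0.0038,-0.0015,-0.002],"rotation":[0,0,0],"gripper":0},{"travel":[0.0038,-0.0015,-0.002],"rotation":[0,0,0],"gripper":0},{"travel":[0.0038,-0.0015,0],"rotation":[0,0,0],"gripper":0},{"travel":[0.0038,-0.0015,0],"rotation":[0,0,0],"gripper":0},{"travel":[0,0,0],"rotation":[0,0,0],"gripper":0}]'
python3 -m inch '[{"travel":[0.0029,-0.001,0],"rotation":[0,0,0],"gripper":0},{"travel":[0.0029,-0.001,0],"rotation":[0,0,0],"gripper":0},{"travel":[0,0,0],"rotation":[0,0,0],"gripper":0}]'
python3 -c "
from h import *
p=ctrl.state()['tool_pos'];print(w2j(p))"
```

```text
t: 7.5
tool_pos: [0.4644, 0.0623, 0.0645]
tcp_rot: [0.0, 0.805, 0.594, 0.0]
ft_force: [-0.4, 0.1, 0.3]
width: 0.007
grip_force: 0.3
t: 7.75
tool_pos: [0.4699, 0.0604, 0.0644]
tcp_rot: [0.0, 0.805, 0.594, 0.0]
ft_force: [-0.8, 0.2, -0.6]
width: 0.009
grip_force: 0.5
[-0.07920462 -0.03253157]
```

```bash
python3 -m inch '[{"travel":[0.0029,-0.001,0],"rotation":[0,0,0],"gripper":0},{"travel":[0.0029,-0.001,0],"rotation":[0,0,0],"gripper":0},{"travel":[0,0,0],"rotation":[0,0,0],"gripper":0}]'
python3 -m inch '[{"travel":[0.0019,-0.0006,0],"rotation":[0,0,0],"gripper":0},{"travel":[0.0019,-0.0006,0],"rotation":[0,0,0],"gripper":0},{"travel":[0,0,0],"rotation":[0,0,0],"gripper":0}]'
```

```text
t: 8.0
tool_pos: [0.4757, 0.0583, 0.0645]
tcp_rot: [0.0, 0.805, 0.594, 0.0]
ft_force: [-1.2, 0.3, -1.0]
width: 0.011
grip_force: 0.5
t: 8.25
tool_pos: [0.4767, 0.0579, 0.0644]
tcp_rot: [-0.002, 0.805, 0.594, -0.002]
ft_force: [-4.6, 3.0, 1.7]
width: 0.002
grip_force: 2.5
```

```bash
python3 -m inch '[{"travel":[0.0019,-0.0006,0],"rotation":[0,0,0],"gripper":0},{"travel":[0,0,0],"rotation":[0,0,0],"gripper":0},{"travel":[0,0,0],"rotation":[0,0,0],"gripper":0}]'
python3 -m inch '[{"travel":[0.0019,-0.0006,0],"rotation":[0,0,0],"gripper":0},{"travel":[0,0,0],"rotation":[0,0,0],"gripper":0},{"travel":[0,0,0],"rotation":[0,0,0],"gripper":0}]'
```

```text
t: 8.5
tool_pos: [0.4767, 0.0577, 0.0643]
tcp_rot: [-0.003, 0.805, 0.594, -0.003]
ft_force: [-5.9, 4.1, 4.2]
width: 0.004
grip_force: 3.8
t: 8.75
tool_pos: [0.4767, 0.0576, 0.0642]
tcp_rot: [-0.005, 0.805, 0.594, -0.004]
ft_force: [-8.9, 5.8, 5.8]
width: 0.003
grip_force: 5.1
```

The slide is hard against its stop. I'll back off, rise, swing aside and check from the top.

```bash
python3 -m inch '[{"travel":[-0.012,0.0036,0],"rotation":[0,0,0],"gripper":0},{"travel":[-0.02,0.006,0],"rotation":[0,0,0],"gripper":0},{"travel":[-0.01,0.003,0],"rotation":[0,0,0],"gripper":0},{"travel":[0,0,0.04],"rotation":[0,0,0],"gripper":0},{"travel":[0,0,0.04],"rotation":[0,0,0],"gripper":0}]'
python3 -m inch '[{"travel":[0,0,0.04],"rotation":[0,0,0],"gripper":0},{"travel":[0,-0.04,0.01],"rotation":[0,0,0],"gripper":0},{"travel":[0,-0.04,0],"rotation":[0,0,0],"gripper":0},{"travel":[0,-0.04,0],"rotation":[0,0,0],"gripper":0},{"travel":[0,-0.04,0],"rotation":[0,0,0],"gripper":0}]'
python3 -m inch '[{"travel":[0,-0.04,0],"rotation":[0,0,0],"gripper":0},{"travel":[0,-0.04,0],"rotation":[0,0,0],"gripper":0},{"travel":[0,-0.04,0],"rotation":[0,0,0],"gripper":0},{"travel":[0,0,0],"rotation":[0,0,0],"gripper":0},{"travel":[0,0,0],"rotation":[0,0,0],"gripper":0}]'
python3 - <<'E'
from h import *
snap('top','t6')
a=cv2.imread('pics/t6.png')[185:375,190:380]
cv2.imwrite('pics/c6.png',cv2.resize(a,None,fx=3.1,fy=3.1,interpolation=cv2.INTER_CUBIC))
E
```

```text
t: 9.17
tool_pos: [0.4385, 0.0688, 0.1427]
tcp_rot: [-0.003, 0.805, 0.594, -0.003]
ft_force: [2.2, -0.3, -0.2]
width: 0.0
grip_force: 0.0
t: 9.58
tool_pos: [0.4415, -0.0933, 0.1957]
tcp_rot: [0.002, 0.804, 0.594, 0.001]
ft_force: [1.1, 1.3, 0.5]
width: 0.01
grip_force: 0.0
t: 10.0
tool_pos: [0.4412, -0.2145, 0.1948]
tcp_rot: [0.002, 0.806, 0.592, 0.0]
ft_force: [-0.2, -0.2, -0.6]
width: 0.009
grip_force: 0.0
```

View pics/c6.png

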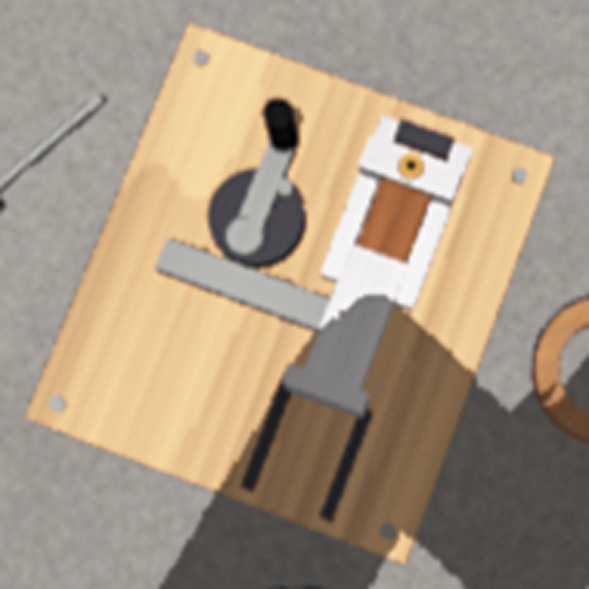

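The slide is forward with its nose on the batten's rear edge, (356,246)-(411,263). The lever is at the post. I'll check that numerically.

Run:
```python
from h import *
f=lambda u,v:(u/3.1+190-.4,v/3.1+185-.4)
for n,u,v,z in[('handle',280,106,.11),('bRL',357,246,.032),('bRR',410,263,.032),('plateL',285,388,.062),('plateR',363,415,.062)]:
    print(n,(1000*w2j(pl('top',*f(u,v),z))).round(1))
```

```text
handle [81.9 45.2]
bRL [ 33.4 -19.7]
bRR [ 35.1 -53.8]
plateL [-65.3 -12.7]
plateR [-63.8 -61.1]
```

```bash
python3 -c "
from station import ctrl
print(ctrl.sign_off())"
```

```text
the job is handed in; nothing more can be done
None
```

I handed the job in at about 10 s: in the last top view the cam lever is against its post, the slide is hard on its home stop, the batten is seated (about x = 69 mm in the jig frame), and the hand is clear; the judging result was not shown.

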